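Slacken the locking collar on the hub inspection fixture

ROBOT

A 6-joint arm with a two-finger parallel gripper is mounted at the origin on the work surface. World frame = base frame: x ahead of the robot, y to its left, z up, the work surface at z = 0. Lengths are in m, angles in rad, forces in N, time in s.
With the tool pointing down it reaches from about 0.3 to 0.85 m from the base axis. Payload 5.4 kg.
Tool frame: the origin (TCP) lies between the finger pads; the fingertips stand 14 mm ahead of it and the grasp point (between the pads) lies 5 mm behind it; z points along the fingers, y is the line along which they close (so a half turn about z gives the same grasp; the last joint's range is limited). The gripper opens to 85 mm and grips with 20 to 120 N. Pads are 22 mm wide; open, the fingers measure 114 mm over their backs; the gripper's body (76 mm by 85 mm) begins 54 mm behind the grasp point. The pads swing forward as they close: fully open they stand 13 mm farther back than shut.
Start: joints at [1.037, 0.158, 1.597, -0, 1.386, -0.21], TCP at [0.183, 0.545, 0.245] pointing down, gripper open.
Joint ranges: [-2.91, 2.91], [-0.94, 2.29], [0.18, 2.7], [-1.29, 4.43], [0.17, 2.64], [-3, 3]. Speed limits (rad/s): [2.57, 2.57, 3.14, 3.14, 3.14, 3.14].

INTERFACE

Orientations are given as a 3x3 rotation matrix whose columns are the frame's x, y, z axes.
In Python, from bench import sensors, imaging, ctrl gives the robot as it stands. The module is installed in compiled form; this text tells all that it offers.
- The arm moves only by the shell command python3 -m jog 'ROWS' [FORCE]. ROWS is a JSON object of lists of equal length, an entry for each row: "delta_pos": the shift along the tool's x, y, z in m, a list of three; "dr": the turn, a rotation vector about the tool's x, y, z in degrees, a list of three; "grip": the finger opening in m, from 0 to 0.0854. A call has 1 to 20 rows; each row shifts and turns the commanded pose from where the row before left it, along the tool's axes as they then stand; what a row does not reach is not made up. A row lasts 1/8 s, in which the tool goes at most 62.5 mm and 10.7 degrees, less where a joint would pass 70% of its speed; a pose out of reach is approached as far as the arm can. A call with a gripper value outside its range is refused whole. The fingers move at their own pace and stop on an object; FORCE is the grip in N (left out, the last holds). Time passes only in rows, so rows that do not move let the fingers close. It gives the time, the measured TCP pose, the force, the opening and the grip force at its end, in the units of the state.
- sensors.sense(): the state, without advancing time (a new reading comes with each control period).
- imaging.get_image(name): name is "scene" or "top" or "wrist"; returns the picture (384x512x3 uint8, red, green, blue); there is no depth.
- imaging.camera_params(name): a dict with "vertical_fov" (degrees; the focal length in pixels is half the picture's height over the tangent of half this angle, whatever the lens; pixels are square), "cx", "cy" (the principal point, pixels), "R" (3x3) and "t" (3): a world point X has camera coordinates R X + t. Camera axes: x right, y down, z forward; pixel columns grow to the right and rows downward; lengths in m; the calibration is good to about 2 mm. The wrist camera is an equidistant fisheye: a pixel r from the principal point sees the ray r / f radians off the axis. A picture is of the moment at which its call begins: read the wrist's pose just before it. camera_params takes no time and is no camera call; for the wrist camera it gives the pose at the moment of the call.
- ctrl.job_done(): hands the job in; it is judged then, once.
Trained networks look in the newest picture that a camera, given by its name, has taken for a name from the list of things; names that differ only in an ending like _2 or _b are one class to them, and where a whole thing is asked for, a point or a joint stands for the part that bears it (a point fixed in the world has none). Each returns a list of dicts, best first, with "confidence" (0 to 1); they miss things now and then, are a little off and sometimes report something else, mostly with a low value. They report only what shows in the picture. A call takes as long as a camera call.
- imaging.trace(camera, target): "mask" (384x512 bool, what is visible of it) and "rect" ([left, top, width, height] in pixels, round what is visible of it).
- imaging.place_of(camera, target): "centre" ([row, column] in pixels: a listed point, or the origin of a listed thing).
The state is a dict: "time": time; "q": joint angles; "dq": joint speeds; "effort": joint torques, N m; "ee_pos": TCP position; "eef_rot": TCP orientation; "force": force on the tool from outside, world axes, zero at the start; "torque": the same for the moment, N m; "gripper_width": opening from 0.0 (shut) to 1.0 (fully open); "grasp_force": force on a finger pad.
Only numpy, scipy, OpenCV 4.12 (cv2) and the standard library are available. Lean on these libraries where they do the work, as an engineer would, in place of code of your own. Each camera call takes 0.05 s, during which the arm holds its last target. There are 200 camera calls.

TASK

One of the two round fixtures on the bench has a bearing hub clamped under its knurled locking collar. Slacken that collar by two full turns (give or take a quarter turn), anticlockwise seen from above, by rolling a fingertip along its knurled rim, without pinching or lifting anything; then move clear. Leave the collar of the empty fixture tight, and leave the hub and everything else on the bench where it stands.

Things in the scene. Friction and masses are not known exactly. Their poses are not given: they have to be found in the camera images.
- clamp_collar (a joint): turning angle (rad) of the knurled steel collar that clamps the hub: 0 at the start, where it is tight (it cannot turn below 0), growing anticlockwise seen from above; one turn is 6.283. It turns freely about a vertical axis against a light, steady friction of about 0.04 N m and stays where it is left. It is a right-hand screw and rises 3 mm per turn.
- clamp_collar_top (a point): centre of the top face of that collar, on its turning axis, z up, about 83.5 mm above the bench at the start. The collar is a ring 88 mm across over its knurl and 20 mm tall, its lower face 20 mm below this point. The rim has 24 upright rounded ribs (pitch 11.5 mm, grooves 3 mm deep). Through it stands a threaded arbor, 25 mm across, up to 112 mm above the bench; below it is the hub's neck, 80 mm across.
- clamp_collar_mark (a point): middle of the only mark on that collar: a dark slot 22 x 8 mm on the top face, lying along a radius, its middle 28 mm from the axis; it turns with the collar. Seen from above it comes back to the same bearing after each full turn.
- clamp_fixture: the loaded fixture, bolted down: round grey base 150 mm across and 18 mm thick, with the threaded arbor in its middle; origin at the centre of its underside, z up. Told from the other by the eared hub standing on it, under its collar.
- hub: the clamped bearing hub, loose steel, 0.75 kg: neck 80 mm across and 45 mm tall, bore 66 mm, at its foot a flange 12 mm thick and 96 mm across with four ears reaching 70 mm from the axis; origin at the centre of its underside, z up, 18 mm above the bench. It sits on a 62 mm locating disc.
- spare_collar (a joint): turning angle (rad) of the like collar on the empty fixture, same sense; 0 at the start and to stay tight.
- spare_collar_top (a point): centre of the top face of the empty fixture's collar, same sizes, about 50.5 mm above the bench; the arbor reaches 112 mm above the bench.
- spare_fixture: the empty fixture, same base and arbor, no hub on it; origin at the centre of its underside.
- loose_hub: bystander: hub like the clamped one, standing on the bench; origin at the centre of its underside.
- spindle: bystander: steel spindle, square flange 75 x 75 x 12 mm with a stepped neck, 69 mm tall; origin under its centre.
- plug_gauge: bystander: plug gauge standing on its 65 mm steel disc, black handle up, 95 mm tall; origin under its centre.
- spacer_ring: bystander: flat steel ring 72 mm across, 14 mm tall; origin under its centre.
- scraper: bystander: screwdriver-like hand tool lying on the bench; origin at the centre of its underside.
- oil_can: bystander: grey can 52 mm across, 110 mm tall; origin under its centre.
- bolt_tray: bystander: grey open tray 120 x 90 x 30 mm; origin under its centre.

How it is judged:
On the way, in this order (a step that is already met when the one before it is completed fails the run):
1. the collar has been turned one full turn (value of joint clamp_collar above 6.2832 rad).
2. the collar has been turned two full turns, less at most a quarter (value of joint clamp_collar above 10.9956 rad), for 0.1 s.
At the end, for the whole second after the job is handed in: The clamp collar stands still, between 1.75 and 2.25 turns from where it was; the empty fixture's collar is within 0.3 rad of tight; the hub is still seated within 6 mm; nothing touches the robot (value of joint clamp_collar between 10.9956 and 14.1372 rad and velocity of joint clamp_collar between -0.1 and 0.1 rad/s and value of joint spare_collar below 0.3 rad and horizontal distance between hub and clamp_fixture below 0.006 m and distance of hub from where it was at the start of the episode below 0.006 m).
It fails at once if the empty fixture's collar was loosened (more than 0.3 rad) (value of joint spare_collar above 0.3 rad).
It fails at once if the hub was lifted or shifted by more than 6 mm (distance of hub from where it was at the start of the episode above 0.006 m).
It fails at once if a bystander was lifted, carried or pushed more than 20 mm (distance of any of loose_hub, spindle, plug_gauge, spacer_ring, scraper, oil_can, bolt_tray from where it was at the start of the episode above 0.02 m).
It also fails if it takes over 72 s, if anything falls off the work surface, if the arm or the gripper's body presses on something with over 40 N, if the wrist force passes 120 N, or if a joint passes its speed limit or range.

## Working session

There is one attempt and no reset: what is moved stays moved. The work goes in short steps, Python scripts to look and compute and a shell command to move; the robot and the scene stay as the last step left them, time stands still between calls to the robot, and variables do not carry over. Pictures are saved under pics/ and viewed, at most 10 in all, crops included, and the job is handed in when it is done.

```bash
mkdir -p pics
cat > h.py <<'E'
import numpy as np, cv2
from bench import sensors, imaging, ctrl
def ray(cam,rc):
    p=imaging.camera_params(cam); R=np.array(p['R']);t=np.array(p['t'])
    f=192/np.tan(np.radians(p['vertical_fov'])/2)
    u=np.array([rc[1]-p['cx'],rc[0]-p['cy']])
    if cam=='wrist':
        r=np.hypot(*u);a=r/f;d=np.r_[u/max(r,1e-9)*np.sin(a),np.cos(a)]
    else: d=np.r_[u/f,1]
    return -R.T@t, R.T@d
def at_z(cam,rc,z):
    o,d=ray(cam,rc); return o+d*(z-o[2])/d[2]
def save(cam,name):
    im=imaging.get_image(cam); cv2.imwrite('pics/'+name,im[:,:,::-1]); return im
E
python3 - <<'E'
from h import *
a=save('scene','s1.png');b=save('top','t1.png')
cv2.imwrite('pics/st.png',np.vstack([a,b])[:,:,::-1][:, :] if 0 else cv2.resize(np.hstack([a,b]),(800,300))[:,:,::-1])
s=sensors.sense();print(s['ee_pos'],s['eef_rot'],s['force'])
for c in('top','scene'):
  print(c,{k:np.round(v,3).tolist() for k,v in imaging.camera_params(c).items()})
  for n,z in [('clamp_collar_top',.0835),('clamp_collar_mark',.0835),('clamp_fixture',0),('hub',.018),('spare_collar_top',.0505),('loose_hub',0),('spindle',0),('plug_gauge',0),('spacer_ring',0),('scraper',0),('oil_can',0),('bolt_tray',0)]:
    for d in imaging.place_of(c,n)[:2]: print(n,round(d['confidence'],2),np.round(d['centre']),at_z(c,d['centre'],z).round(3))
E
```

```text
[0.18268951 0.54464299 0.24441098] [[-9.48033056e-01  3.18170647e-01 -8.74613819e-04]
 [ 3.18171657e-01  9.48031922e-01 -1.50732150e-03]
 [ 3.49576362e-04 -1.70726794e-03 -9.99998482e-01]] [ 0.15716381 -0.66364587  0.21775518]
top {'vertical_fov': 49.95, 'cx': 256.629, 'cy': 187.719, 'R': [[-0.028, -1.0, 0.002], [-0.992, 0.028, -0.124], [0.124, -0.005, -0.992]], 't': [0.025, 0.548, 1.405]}
clamp_collar_top 0.76 [180. 211.] [0.574 0.162 0.083]
clamp_collar_top 0.48 [134. 261.] [ 0.726 -0.01   0.083]
clamp_collar_mark 0.65 [184. 219.] [0.559 0.136 0.083]
clamp_collar_mark 0.3 [226. 144.] [0.424 0.387 0.083]
clamp_fixture 0.87 [183. 213.] [0.573 0.166 0.   ]
hub 0.67 [185. 211.] [0.566 0.17  0.018]
hub 0.47 [139. 260.] [ 0.728 -0.009  0.018]
spare_collar_top 0.61 [177. 325.] [ 0.577 -0.227  0.05 ]
loose_hub 0.88 [137. 265.] [ 0.737 -0.026  0.   ]
loose_hub 0.4 [226. 140.] [0.428 0.424 0.   ]
spindle 0.59 [192. 259.] [0.536 0.002 0.   ]
plug_gauge 0.6 [173. 257.] [0.606 0.008 0.   ]
spacer_ring 0.45 [234. 256.] [0.388 0.018 0.   ]
scraper 0.67 [226. 142.] [0.427 0.418 0.   ]
oil_can 0.56
[... 297 characters left out ...]
 0.153 0.084]
clamp_collar_mark 0.88 [198. 306.] [0.573 0.13  0.084]
clamp_fixture 0.8 [212. 313.] [0.564 0.159 0.   ]
hub 0.61 [227. 266.] [0.611 0.016 0.018]
spare_collar_top 0.95 [214. 175.] [ 0.56  -0.228  0.051]
spare_collar_top 0.66 [169. 257.] [0.422 0.013 0.05 ]
loose_hub 0.88 [274. 259.] [ 0.741 -0.017  0.   ]
spindle 0.94 [208. 262.] [0.533 0.016 0.   ]
plug_gauge 0.77 [229. 267.] [0.605 0.02  0.   ]
spacer_ring 0.56 [171. 260.] [0.385 0.027 0.   ]
scraper 0.67 [171. 386.] [0.434 0.417 0.   ]
scraper 0.56 [274. 259.] [ 0.743 -0.017 -0.   ]
oil_can 0.7 [272. 261.] [ 0.736 -0.013  0.   ]
oil_can 0.65 [179. 119.] [ 0.365 -0.415  0.   ]
bolt_tray 0.78 [259. 111.] [ 0.652 -0.404  0.   ]
```

View pics/t1.png

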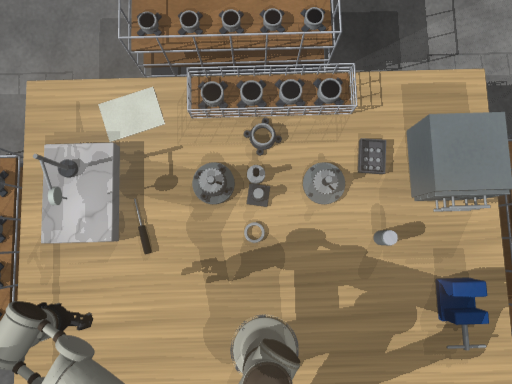

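View pics/s1.png

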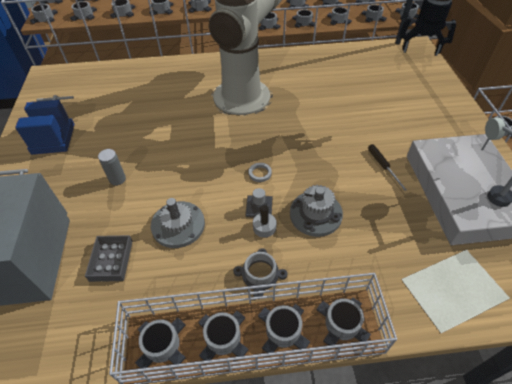

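The top view shows the loaded fixture at about (213,182) and the empty one at (324,182). In the scene view they are at (316,208) and (178,222). The collar axis is near (0.573, 0.158). I'll approach with the fingers shut and refine with the wrist camera.

```bash
python3 -m jog '{"delta_pos":[[-0.0298,-0.0127,0],[-0.0298,-0.0127,0],[-0.0298,-0.0127,0],[-0.0298,-0.0127,0],[-0.0298,-0.0127,0],[-0.0298,-0.0127,0],[-0.0298,-0.0127,0],[-0.0298,-0.0127,0],[-0.0298,-0.0127,0],[-0.0298,-0.0127,0],[-0.0298,-0.0127,0],[-0.0298,-0.0127,0],[-0.0298,-0.0127,0],[-0.0298,-0.0127,0]],"dr":[[0,0,0],[0,0,0],[0,0,0],[0,0,0],[0,0,0],[0,0,0],[0,0,0],[0,0,0],[0,0,0],[0,0,0],[0,0,0],[0,0,0],[0,0,0],[0,0,0]],"grip":[0,0,0,0,0,0,0,0,0,0,0,0,0,0]}' 20
python3 -m jog '{"delta_pos":[[0,0,0],[0,0,0],[0,0,0],[0,0,0],[0,0,0],[0,0,0],[0,0,0],[0,0,0],[0,0,0],[0,0,0],[0,0,0],[0,0,0],[0,0,0],[0,0,0],[0,0,0],[0,0,0],[0,0,0],[0,0,0]],"dr":[[0,0,10],[0,0,10],[0,0,10],[0,0,10],[0,0,10],[0,0,10],[0,0,10],[0,0,10],[0,0,10],[0,0,10],[0,0,10],[0,0,10],[0,0,10],[0,0,10],[0,0,10],[0,0,10],[0,0,10],[0,0,5.6]],"grip":[0,0,0,0,0,0,0,0,0,0,0,0,0,0,0,0,0,0]}'
python3 - <<'E'
from h import *
save('wrist','w1.png'); s=sensors.sense();print(s['q'],s['ee_pos'],s['eef_rot'],s['force'])
print(ray('wrist',(192,256)))
for n,z in [('clamp_collar_top',.0835),('clamp_collar_mark',.0835),('clamp_fixture',0),('hub',.018),('plug_gauge',0),('spindle',0)]:
    for d in imaging.place_of('wrist',n)[:2]: print(n,round(d['confidence'],2),np.round(d['centre']),at_z('wrist',d['centre'],z).round(4))
E
```

```text
time: 3.05
ee_pos: [0.5227, 0.2431, 0.2454]
eef_rot: [[-0.948, 0.318, 0.0], [0.318, 0.948, 0.0], [-0.0, 0.0, -1.0]]
force: [0.9, 0.1, -0.4]
gripper_width: 0.0
grasp_force: 0.0
time: 5.3
ee_pos: [0.5219, 0.2438, 0.2453]
eef_rot: [[0.969, -0.248, 0.0], [-0.248, -0.969, 0.0], [0.0, -0.0, -1.0]]
force: [0.0, -0.6, 0.3]
gripper_width: -0.004
grasp_force: 0.0
[2.27338668e-01 1.61143646e-01 1.59395937e+00 3.75961707e-05
 1.38652565e+00 2.05125351e+00] [0.521899   0.2438126  0.24527974] [[ 9.68134451e-01 -2.50430993e-01 -4.34142338e-05]
 [-2.50430992e-01 -9.68134452e-01  2.78924166e-05]
 [-4.90159410e-05 -1.61313398e-05 -9.99999999e-01]] [-0.82241494  0.02188325  0.60855199]
(array([0.59988603, 0.22451123, 0.37385524]), array([-0.2973332 ,  0.08205774, -0.95124103]))
clamp_collar_top 0.75 [111. 321.] [0.5743 0.1671 0.0835]
clamp_collar_top 0.19 [251. 159.] [0.4666 0.376  0.0835]
clamp_collar_mark 0.7 [115. 351.] [0.5642 0.1375 0.0835]
clamp_fixture 0.76 [107. 309.] [0.575 0.165 0.   ]
plug_gauge 0.55 [ 68. 412.] [0.6015 0.0098 0.    ]
spindle 0.68 [123. 419.] [0.5257 0.0141 0.    ]
```

View pics/w1.png

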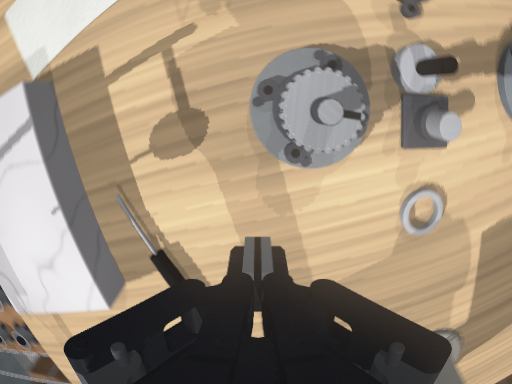

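The wrist view shows the loaded collar at about (322,110) in column and row, with its slot at (352,114). The shut fingertips are at (258,240) and the ribs are clear. Next I'll refine the axis from the collar's silhouette.

Run:
```python
from h import *
from scipy.optimize import least_squares
a=np.linspace(0,2*np.pi,73)
def proj(cam,X):
    p=imaging.camera_params(cam);f=192/np.tan(np.radians(p['vertical_fov'])/2)
    c=X@np.array(p['R']).T+p['t'];
    if cam=='wrist':
        r=np.hypot(c[:,0],c[:,1]);th=np.arctan2(r,c[:,2]);uv=c[:,:2]/r[:,None]*th[:,None]*f
    else: uv=c[:,:2]/c[:,2:]*f
    return uv+[p['cx'],p['cy']]
def cen(poly):
    m=cv2.moments(cv2.convexHull(poly.astype(np.float32)));return np.array([m['m10'],m['m01']])/m['m00'],m['m00']
def cyl(cam,xy,r,zs): return proj(cam,np.vstack([np.c_[xy[0]+r*np.cos(a),xy[1]+r*np.sin(a),0*a+z] for z in zs]))
for cam in('wrist','top','scene'):
    save(cam,cam+'x.png')
    for n,r,zs in(('clamp_collar_top',.0435,(.0635,.0835)),('clamp_fixture',.075,(0,.018))):
        ds=imaging.trace(cam,n)
        if not ds: print(cam,n,'none');continue
        m=ds[0]['mask'];ys,xs=np.nonzero(m);c,A=cen(np.c_[xs,ys])
        f=lambda xy:cen(cyl(cam,xy,r,zs))[0]-c
        s=least_squares(f,[.574,.163],diff_step=1e-3);print(cam,n,round(ds[0]['confidence'],2),c,A,cen(cyl(cam,s.x,r,zs))[1],s.x.round(4))
```

```text
wrist clamp_collar_top 0.92 [321.40193795 109.42108744] 5796.5 5904.294354775571 [0.5752 0.1649]
wrist clamp_fixture 0.91 [309.33775244 107.18242079] 11314.5 11649.153239354026 [0.5751 0.1648]
top clamp_collar_top 0.86 [211.3452381  180.33640553] 434.0 535.4829680840485 [0.5734 0.1632]
top clamp_fixture 0.73 [212.81413324 183.03729604] 1358.5 1421.1711880409857 [0.5732 0.1647]
scene clamp_collar_top 0.66 [318.33377135 199.07468244] 761.0 780.1225588344969 [0.5744 0.1649]
scene clamp_fixture 0.84 [315.98347373 211.84709186] 2077.5 1943.2342262403108 [0.5684 0.1662]
```

```bash
python3 - <<'E'
from h import *
s=sensors.sense();p=np.array(s['ee_pos']);R=np.array(s['eef_rot'])
for rc in [(237,246),(237,271),(237,258),(245,240),(245,277)]:
    o,d=ray('wrist',rc);o=R.T@(o-p);d=R.T@d
    print(rc,'cam',o.round(3),[ (x,(o+d*(x-o[0])/d[0]).round(4)) for x in(-.011,0,.011)],(o+d*(.014-o[2])/d[2]).round(4))
E
python3 -m jog '{"delta_pos":[[0.0109,0.0032,0],[0,0,0.0323],[0,0,0.0323],[0,0,0.0323],[0,0,0.0323],[0,0,0.0323],[0,0,0]],"dr":[[0,0,0],[0,0,0],[0,0,0],[0,0,0],[0,0,0],[0,0,0],[0,0,0]],"grip":[0,0,0,0,0,0,0]}'
```

```text
(237, 246) cam [ 0.08  -0.001 -0.129] [(-0.011, array([-0.011 , -0.0087,  0.0535])), (0, array([ 0.    , -0.0078,  0.0316])), (0.011, array([ 0.011 , -0.0068,  0.0096]))] [ 0.0088 -0.007   0.014 ]
(237, 271) cam [ 0.08  -0.001 -0.129] [(-0.011, array([-0.011 ,  0.0084,  0.0535])), (0, array([0.    , 0.0072, 0.0315])), (0.011, array([0.011 , 0.0061, 0.0096]))] [0.0088 0.0064 0.014 ]
(237, 258) cam [ 0.08  -0.001 -0.129] [(-0.011, array([-0.011 , -0.0005,  0.0535])), (0, array([ 0.    , -0.0006,  0.0316])), (0.011, array([ 0.011 , -0.0006,  0.0096]))] [ 0.0088 -0.0006  0.014 ]
(245, 240) cam [ 0.08  -0.001 -0.129] [(-0.011, array([-0.011 , -0.0122,  0.0418])), (0, array([ 0.    , -0.0108,  0.0213])), (0.011, array([ 0.011 , -0.0095,  0.0008]))] [ 0.0039 -0.0104  0.014 ]
(245, 277) cam [ 0.08  -0.001 -0.129] [(-0.011, array([-0.011 ,  0.0118,  0.0418])), (0, array([0.    , 0.0102, 0.0213])), (0.011, array([0.011 , 0.0087, 0.0008]))] [0.0039 0.0097 0.014 ]
time: 6.98
ee_pos: [0.5298, 0.2371, 0.081]
eef_rot: [[0.97, -0.245, -0.006], [-0.245, -0.97, -0.001], [-0.006, 0.003, -1.0]]
force: [-0.6, -0.6, -0.2]
gripper_width: 0.001
grasp_force: 0.0
```

```bash
python3 -m jog '{"delta_pos":[[0.006,0.006,0],[0.006,0.006,0],[0.006,0.006,0],[0,0,0],[0,0,0]],"dr":[[0,0,0],[0,0,0],[0,0,0],[0,0,0],[0,0,0]],"grip":[0,0,0,0,0]}'
python3 -m jog '{"delta_pos":[[0.0007,0.0007,0],[0.0007,0.0007,0],[0,0,0]],"dr":[[0,0,0],[0,0,0],[0,0,0]],"grip":[0,0,0]}'
python3 -m jog '{"delta_pos":[[0.0007,0.0007,0],[0,0,0]],"dr":[[0,0,0],[0,0,0]],"grip":[0,0]}'
```

```text
time: 7.6
ee_pos: [0.5448, 0.2162, 0.084]
eef_rot: [[0.97, -0.245, 0.0], [-0.245, -0.97, 0.0], [0.0, -0.0, -1.0]]
force: [-0.2, -0.2, 0.9]
gripper_width: 0.002
grasp_force: 0.0
time: 7.98
ee_pos: [0.5457, 0.2145, 0.0838]
eef_rot: [[0.97, -0.244, -0.0], [-0.244, -0.97, -0.0], [-0.0, 0.0, -1.0]]
force: [0.1, 0.1, -0.5]
gripper_width: -0.002
grasp_force: 0.0
time: 8.22
ee_pos: [0.5463, 0.2136, 0.0838]
eef_rot: [[0.97, -0.245, -0.0], [-0.245, -0.97, -0.0], [-0.0, 0.0, -1.0]]
force: [-0.5, 0.7, -0.2]
gripper_width: 0.005
grasp_force: 0.0
```

```bash
for i in 1 ; do python3 -m jog '{"delta_pos":[[0.0007,0.0007,0],[0,0,0]],"dr":[[0,0,0],[0,0,0]],"grip":[0,0]}'; done
python3 -m jog '{"delta_pos":[[0.0007,0.0007,0],[0,0,0]],"dr":[[0,0,0],[0,0,0]],"grip":[0,0]}'
python3 -m jog '{"delta_pos":[[0.0007,0.0007,0],[0,0,0]],"dr":[[0,0,0],[0,0,0]],"grip":[0,0]}'
```

```text
time: 8.48
ee_pos: [0.5468, 0.2127, 0.0838]
eef_rot: [[0.97, -0.245, -0.0], [-0.245, -0.97, -0.0], [-0.0, 0.0, -1.0]]
force: [-0.3, 0.9, -0.8]
gripper_width: 0.002
grasp_force: 0.0
time: 8.72
ee_pos: [0.5471, 0.2123, 0.0838]
eef_rot: [[0.97, -0.245, -0.0], [-0.245, -0.97, 0.001], [-0.001, -0.001, -1.0]]
force: [-1.5, 2.1, 1.0]
gripper_width: 0.001
grasp_force: 1.0
time: 8.98
ee_pos: [0.5472, 0.212, 0.0837]
eef_rot: [[0.97, -0.245, -0.001], [-0.245, -0.97, 0.002], [-0.002, -0.001, -1.0]]
force: [-2.2, 4.6, 1.3]
gripper_width: 0.001
grasp_force: 2.4
```

Contact at r ≈ 55 mm, and the arm gives about 3 N/mm. I'll press 1 mm more and try a short arc.

```bash
python3 -m jog '{"delta_pos":[[0.0007,0.0007,0],[-0.00614,0.00717,0],[-0.00614,0.00717,0],[-0.00614,0.00717,0],[-0.00614,0.00717,0]],"dr":[[0,0,0],[0,0,-10],[0,0,-10],[0,0,-10],[0,0,-10]],"grip":[0,0,0,0,0]}'
cat > chk.py <<'E'
from h import *
import sys
s=sensors.sense();e=np.array(s['ee_pos'])[:2]-[.5748,.1648]
y=np.degrees(np.arctan2(s['eef_rot'][1][0],s['eef_rot'][0][0]))
print('r',np.hypot(*e).round(4),'phi',np.degrees(np.arctan2(e[1],e[0])).round(1),'yaw',y.round(1),'q1,q6',s['q'][0].round(2),s['q'][5].round(2))
for c in ('top','scene','wrist'):
    imaging.get_image(c)
    for d in imaging.place_of(c,'clamp_collar_mark')[:2]:
        z=.0835+(float(sys.argv[1]) if len(sys.argv)>1 else 0)
        m=at_z(c,d['centre'],z)[:2]-[.5748,.1648];print(c,round(d['confidence'],2),'bearing',np.degrees(np.arctan2(m[1],m[0])).round(0),'rad',np.hypot(*m).round(3))
E
python3 chk.py
```

```text
time: 9.6
ee_pos: [0.5225, 0.1824, 0.0835]
eef_rot: [[0.897, 0.442, -0.005], [0.442, -0.897, 0.001], [-0.004, -0.003, -1.0]]
force: [-6.1, 3.7, 5.1]
gripper_width: -0.001
grasp_force: 3.6
r 0.0552 phi 161.5 yaw 26.2 q1,q6 0.12 1.23
top 0.58 bearing -64.0 rad 0.027
scene 0.82 bearing -66.0 rad 0.035
wrist 0.69 bearing -67.0 rad 0.029
```

The mark went from −111° to −66°, following the 40° arc without slip. Carrying on round.

```bash
python3 -m jog '{"delta_pos":[[-0.00614,0.00717,0],[-0.00614,0.00717,0],[-0.00614,0.00717,0],[-0.00614,0.00717,0],[-0.00614,0.00717,0],[-0.00614,0.00717,0],[-0.00614,0.00717,0],[-0.00614,0.00717,0],[-0.00614,0.00717,0],[-0.00614,0.00717,0]],"dr":[[0,0,-10],[0,0,-10],[0,0,-10],[0,0,-10],[0,0,-10],[0,0,-10],[0,0,-10],[0,0,-10],[0,0,-10],[0,0,-10]],"grip":[0,0,0,0,0,0,0,0,0,0]}'
python3 chk.py 0.001
```

```text
time: 11.15
ee_pos: [0.5668, 0.1084, 0.0842]
eef_rot: [[-0.59, 0.807, -0.0], [0.807, 0.59, -0.003], [-0.002, -0.002, -1.0]]
force: [-2.3, -2.7, 2.3]
gripper_width: 0.004
grasp_force: 2.0
r 0.057 phi -98.1 yaw 126.2 q1,q6 -0.02 -0.65
top 0.5 bearing 21.0 rad 0.027
scene 0.65 bearing 15.0 rad 0.029
wrist 0.73 bearing 29.0 rad 0.031
```

```bash
python3 -m jog '{"delta_pos":[[0.001,0.001,0],[-0.00614,0.00717,0],[-0.00614,0.00717,0],[-0.00614,0.00717,0],[-0.00614,0.00717,0],[-0.00614,0.00717,0],[-0.00614,0.00717,0],[-0.00614,0.00717,0],[-0.00614,0.00717,0],[-0.00614,0.00717,0],[-0.00614,0.00717,0]],"dr":[[0,0,0],[0,0,-10],[0,0,-10],[0,0,-10],[0,0,-10],[0,0,-10],[0,0,-10],[0,0,-10],[0,0,-10],[0,0,-10],[0,0,-10]],"grip":[0,0,0,0,0,0,0,0,0,0,0]}'
python3 chk.py 0.002
```

```text
time: 12.82
ee_pos: [0.631, 0.1653, 0.0846]
eef_rot: [[-0.695, -0.719, 0.003], [-0.719, 0.695, -0.0], [-0.002, -0.002, -1.0]]
force: [0.8, -1.4, 1.5]
gripper_width: 0.0
grasp_force: 0.8
r 0.0562 phi 0.5 yaw -134.0 q1,q6 0.07 -2.3
top 0.73 bearing 123.0 rad 0.263
top 0.47 bearing 126.0 rad 0.036
scene 0.79 bearing 141.0 rad 0.019
wrist 0.81 bearing 132.0 rad 0.028
```

Turned about 241° in total. Now I'll back off 20 mm and rewind along the same arc, clear of the rim.

```bash
python3 -m jog '{"delta_pos":[[-0.0071,-0.0071,0],[-0.0071,-0.0071,0],[0.0102,-0.00856,0],[0.0102,-0.00856,0],[0.0102,-0.00856,0],[0.0102,-0.00856,0],[0.0102,-0.00856,0],[0.0102,-0.00856,0],[0.0102,-0.00856,0],[0.0102,-0.00856,0],[0.0102,-0.00856,0],[0.0102,-0.00856,0],[0.0102,-0.00856,0],[0.0102,-0.00856,0]],"dr":[[0,0,0],[0,0,0],[0,0,10],[0,0,10],[0,0,10],[0,0,10],[0,0,10],[0,0,10],[0,0,10],[0,0,10],[0,0,10],[0,0,10],[0,0,10],[0,0,10]],"grip":[0,0,0,0,0,0,0,0,0,0,0,0,0,0]}'
python3 -m jog '{"delta_pos":[[0.0102,-0.00856,0],[0.0102,-0.00856,0],[0.0102,-0.00856,0],[0.0102,-0.00856,0],[0.0102,-0.00856,0],[0.0102,-0.00856,0],[0.0102,-0.00856,0],[0.0102,-0.00856,0],[0.0102,-0.00856,0],[0.0102,-0.00856,0],[0.0102,-0.00856,0],[0.0102,-0.00856,0],[0,0,0]],"dr":[[0,0,10],[0,0,10],[0,0,10],[0,0,10],[0,0,10],[0,0,10],[0,0,10],[0,0,10],[0,0,10],[0,0,10],[0,0,10],[0,0,10],[0,0,0]],"grip":[0,0,0,0,0,0,0,0,0,0,0,0,0]}'
python3 chk.py 0.002; python3 -c "
from h import *
s=sensors.sense();R=np.array(s['eef_rot']);print(R.T@(np.array([.5748,.1648,.0845])-s['ee_pos']))"
```

```text
time: 14.88
ee_pos: [0.5361, 0.0973, 0.0835]
eef_rot: [[-0.266, 0.964, -0.001], [0.964, 0.266, -0.0], [0.0, -0.001, -1.0]]
force: [0.1, 0.7, 0.2]
gripper_width: -0.003
grasp_force: 0.0
time: 16.5
ee_pos: [0.5351, 0.23, 0.0836]
eef_rot: [[0.97, -0.243, -0.0], [-0.243, -0.97, -0.0], [-0.0, 0.0, -1.0]]
force: [0.2, -0.7, 0.3]
gripper_width: -0.002
grasp_force: 0.0
r 0.0763 phi 121.4 yaw -14.1 q1,q6 0.2 2.01
top 0.82 bearing 122.0 rad 0.02
top 0.64 bearing -133.0 rad 0.018
scene 0.6 bearing 153.0 rad 0.015
scene 0.38 bearing -59.0 rad 0.184
wrist 0.84 bearing 132.0 rad 0.027
[ 0.05519271  0.05291011 -0.00080961]
```

```bash
python3 -m jog '{"delta_pos":[[0.007,0.005,-0.002],[0.006,0.005,0],[0.0045,0.0045,0],[0,0,0],[-0.00614,0.00717,0],[-0.00614,0.00717,0],[-0.00614,0.00717,0],[-0.00614,0.00717,0],[-0.00614,0.00717,0],[-0.00614,0.00717,0],[-0.00614,0.00717,0],[-0.00614,0.00717,0],[-0.00614,0.00717,0],[-0.00614,0.00717,0],[-0.00614,0.00717,0],[-0.00614,0.00717,0]],"dr":[[0,0,0],[0,0,0],[0,0,0],[0,0,0],[0,0,-10],[0,0,-10],[0,0,-10],[0,0,-10],[0,0,-10],[0,0,-10],[0,0,-10],[0,0,-10],[0,0,-10],[0,0,-10],[0,0,-10],[0,0,-10]],"grip":[0,0,0,0,0,0,0,0,0,0,0,0,0,0,0,0]}'
python3 chk.py 0.003
```

```text
time: 18.8
ee_pos: [0.5474, 0.1162, 0.0856]
eef_rot: [[-0.279, 0.96, -0.003], [0.96, 0.279, -0.002], [-0.001, -0.004, -1.0]]
force: [-3.8, -2.3, 3.5]
gripper_width: 0.003
grasp_force: 2.3
r 0.0558 phi -119.4 yaw 106.2 q1,q6 -0.01 -0.29
top 0.37 bearing -104.0 rad 0.028
scene 0.55 bearing -77.0 rad 0.039
scene 0.37 bearing -83.0 rad 0.381
wrist 0.93 bearing -103.0 rad 0.029
```

```bash
python3 -m jog '{"delta_pos":[[0.0005,0.0005,0],[-0.00614,0.00717,0],[-0.00614,0.00717,0],[-0.00564,0.00767,0],[-0.00614,0.00717,0],[-0.00614,0.00717,0],[-0.00614,0.00717,0],[-0.00614,0.00717,0],[-0.00614,0.00717,0],[-0.00614,0.00717,0],[-0.00614,0.00717,0],[-0.00614,0.00717,0],[-0.00614,0.00717,0]],"dr":[[0,0,0],[0,0,-10],[0,0,-10],[0,0,-10],[0,0,-10],[0,0,-10],[0,0,-10],[0,0,-10],[0,0,-10],[0,0,-10],[0,0,-10],[0,0,-10],[0,0,-10]],"grip":[0,0,0,0,0,0,0,0,0,0,0,0,0]}'
python3 chk.py 0.004
python3 -m jog '{"delta_pos":[[-0.0071,-0.0071,0],[-0.0071,-0.0071,0],[0.0102,-0.00856,0],[0.0102,-0.00856,0],[0.0102,-0.00856,0],[0.0102,-0.00856,0],[0.0102,-0.00856,0],[0.0102,-0.00856,0],[0.0102,-0.00856,0],[0.0102,-0.00856,0],[0.0102,-0.00856,0],[0.0102,-0.00856,0],[0.0102,-0.00856,0],[0.0102,-0.00856,0]],"dr":[[0,0,0],[0,0,0],[0,0,10],[0,0,10],[0,0,10],[0,0,10],[0,0,10],[0,0,10],[0,0,10],[0,0,10],[0,0,10],[0,0,10],[0,0,10],[0,0,10]],"grip":[0,0,0,0,0,0,0,0,0,0,0,0,0,0]}'
python3 -m jog '{"delta_pos":[[0.0102,-0.00856,0],[0.0102,-0.00856,0],[0.0102,-0.00856,0],[0.0102,-0.00856,0],[0.0102,-0.00856,0],[0.0102,-0.00856,0],[0.0102,-0.00856,0],[0.0102,-0.00856,0],[0.0102,-0.00856,0],[0.0102,-0.00856,0],[0.0102,-0.00856,0],[0.0102,-0.00856,0],[0,0,0]],"dr":[[0,0,10],[0,0,10],[0,0,10],[0,0,10],[0,0,10],[0,0,10],[0,0,10],[0,0,10],[0,0,10],[0,0,10],[0,0,10],[0,0,10],[0,0,0]],"grip":[0,0,0,0,0,0,0,0,0,0,0,0,0]}'
python3 chk.py 0.004; python3 -c "
from h import *
s=sensors.sense();R=np.array(s['eef_rot']);print(R.T@(np.array([.5748,.1648,.0845])-s['ee_pos']))"
```

```text
time: 20.72
ee_pos: [0.6304, 0.166, 0.086]
eef_rot: [[-0.693, -0.721, 0.001], [-0.721, 0.693, -0.001], [-0.0, -0.001, -1.0]]
force: [0.5, -1.2, -0.0]
gripper_width: -0.001
grasp_force: 0.4
r 0.0556 phi 1.2 yaw -133.9 q1,q6 0.07 -2.3
top 0.62 bearing 22.0 rad 0.029
top 0.29 bearing -111.0 rad 0.599
scene 0.62 bearing 4.0 rad 0.038
wrist 0.69 bearing 21.0 rad 0.03
time: 22.78
ee_pos: [0.5367, 0.0985, 0.086]
eef_rot: [[-0.267, 0.964, 0.0], [0.964, 0.267, -0.0], [-0.0, 0.0, -1.0]]
force: [0.3, -0.3, -0.0]
gripper_width: 0.004
grasp_force: 0.0
time: 24.4
ee_pos: [0.5355, 0.2313, 0.086]
eef_rot: [[0.97, -0.243, 0.001], [-0.243, -0.97, 0.0], [0.001, -0.0, -1.0]]
force: [-0.5, 0.7, 0.2]
gripper_width: -0.004
grasp_force: 0.0
r 0.0773 phi 120.6 yaw -14.1 q1,q6 0.2 2.02
top 0.67 bearing 5.0 rad 0.028
top 0.2 bearing -93.0 rad 0.389
scene 0.88 bearing 8.0 rad 0.031
scene 0.66 bearing -84.0 rad 0.161
wrist 0.86 bearing 17.0 rad 0.029
[0.05557808 0.05408153 0.00122352]
```

Total is about 1.36 turns, with 231° left. One more stroke should finish it.

```bash
python3 -m jog '{"delta_pos":[[0.007,0.006,-0.001],[0.006,0.005,0],[0.005,0.0047,0],[0,0,0],[-0.00614,0.00717,0],[-0.00614,0.00717,0],[-0.00614,0.00717,0],[-0.00614,0.00717,0],[-0.00614,0.00717,0],[-0.00614,0.00717,0],[-0.00614,0.00717,0],[-0.00614,0.00717,0],[-0.00614,0.00717,0],[-0.00614,0.00717,0],[-0.00614,0.00717,0],[-0.00614,0.00717,0]],"dr":[[0,0,0],[0,0,0],[0,0,0],[0,0,0],[0,0,-10],[0,0,-10],[0,0,-10],[0,0,-10],[0,0,-10],[0,0,-10],[0,0,-10],[0,0,-10],[0,0,-10],[0,0,-10],[0,0,-10],[0,0,-10]],"grip":[0,0,0,0,0,0,0,0,0,0,0,0,0,0,0,0]}'
python3 chk.py 0.005
```

```text
time: 26.7
ee_pos: [0.5473, 0.1158, 0.0866]
eef_rot: [[-0.279, 0.96, -0.004], [0.96, 0.279, -0.002], [-0.001, -0.005, -1.0]]
force: [-4.1, -5.0, 5.0]
gripper_width: 0.002
grasp_force: 2.9
r 0.0562 phi -119.3 yaw 106.2 q1,q6 -0.01 -0.29
top 0.56 bearing 139.0 rad 0.031
top 0.38 bearing -143.0 rad 0.019
scene 0.94 bearing 167.0 rad 0.019
wrist 0.58 bearing 135.0 rad 0.027
```

```bash
python3 -m jog '{"delta_pos":[[0.0005,0.0005,0],[-0.00614,0.00717,0],[-0.00614,0.00717,0],[-0.00564,0.00767,0],[-0.00614,0.00717,0],[-0.00614,0.00717,0],[-0.00614,0.00717,0],[-0.00614,0.00717,0],[-0.00614,0.00717,0],[-0.00614,0.00717,0],[-0.00614,0.00717,0],[-0.00614,0.00717,0]],"dr":[[0,0,0],[0,0,-10],[0,0,-10],[0,0,-10],[0,0,-10],[0,0,-10],[0,0,-10],[0,0,-10],[0,0,-10],[0,0,-10],[0,0,-10],[0,0,-10]],"grip":[0,0,0,0,0,0,0,0,0,0,0,0]}'
python3 -m jog '{"delta_pos":[[-0.0071,-0.0071,0],[-0.0071,-0.0071,0],[0,0,-0.03],[0,0,-0.03],[0,0,-0.03],[0,0,-0.03],[0,0,0],[0,0,0]],"dr":[[0,0,0],[0,0,0],[0,0,0],[0,0,0],[0,0,0],[0,0,0],[0,0,0],[0,0,0]],"grip":[0,0,0,0,0,0,0,0]}'
python3 chk.py 0.006; python3 -c "
from h import *
a=save('wrist','w9.png')"
```

```text
time: 28.5
ee_pos: [0.6298, 0.1562, 0.087]
eef_rot: [[-0.807, -0.59, 0.001], [-0.59, 0.807, -0.001], [-0.0, -0.001, -1.0]]
force: [0.5, -0.7, -0.1]
gripper_width: 0.001
grasp_force: 0.5
time: 29.5
ee_pos: [0.6486, 0.1532, 0.2054]
eef_rot: [[-0.811, -0.585, -0.002], [-0.585, 0.811, -0.0], [0.002, 0.001, -1.0]]
force: [-0.2, 0.2, 0.5]
gripper_width: 0.001
grasp_force: 0.0
r 0.0747 phi -8.9 yaw -144.2 q1,q6 0.05 -2.14
scene 0.72 bearing -101.0 rad 0.034
wrist 0.62 bearing -112.0 rad 0.026
```

View pics/w9.png

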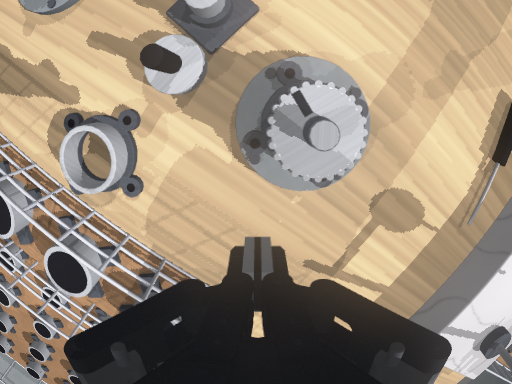

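The wrist view shows the mark at (303,103) against the collar centre at (318,131). That puts it back at its starting bearing of about −112°, so the collar has made two full turns. The hub is seated, the neighbours are undisturbed and the arm is clear.

```bash
python3 -c "
from bench import ctrl
print(ctrl.job_done())"
```

```text
the job is handed in; nothing more can be done
None
```

The clamp collar is slackened by two full turns, judged from its mark being back at the starting bearing; the arm is clear, and the job was handed in at about 30 s with no verdict shown.

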